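# Lift the check weight from its nest with the retracting hook

## Task

Without touching the steel check weight itself, pull the sprung retracting hook down by its blue handle, swing it in under the weight's brass bail, and press its shank sideways against the bail with at least 5 N for half a second, so that the play in the nest is taken up; never press hook and weight together with more than 20 N. Then let the hook rise gently, without letting it snap up or dropping or flinging the weight, until it is fully up, and let go, leaving the weight hanging still in the hook, clear of its nest. Leave the jar, the small brass weight and the glass dish where they stand.

Things in the scene. Friction and masses are not known exactly. Their poses are not given: they have to be found in the camera images.
- mast_axis (a point): Underside centre of the hook stand's round grey foot (120 mm across, bolted down), on the vertical axis of the mast. At swing 0 the arm points along the foot's -x. The mast is a 24 mm steel bar with a white drum, 68 mm across, from 345 to 395 mm above the bench.
- mast (a joint): Swing of mast, arm and hook together about the mast's axis, rad, -0.9 to 0.6; growing = anticlockwise seen from above. Light friction (about 0.5 N at the handle); it stays where it is left.
- hook (a joint): How far the hook is pulled down, m: 0 = fully up, where the spring holds it; 0.14 = bottom stop. The spring pulls the empty hook up with about 9 N at the top and 13 N at the bottom, enough to carry the weight up; let go, it snaps up. Handle, arm and hook are one rigid piece that slides on the mast and swings with it.
- handle (a point): Middle of the blue upright handle, a cylinder 20 mm across and 42 mm high, on a grey flange 38 mm across at the end of the level arm (20 mm wide, 12 mm thick, its underside 37 mm below this point), 180 mm from the mast's axis. Nothing is above it. x points along the arm to the mast, z up.
- hook_seat (a point): Seat of the steel J-hook (8 mm round bar) under the handle: middle of the 9 mm gap between shank and lip. Axes as the handle's. The shank's axis is 8.5 mm to +y, straight below the handle, and rises to the arm 51 mm up. The lip's tip is 13 mm to -y and 7 mm up. The hook's underside is 12 mm below. The hook opens to -y, the way it goes as the swing grows.
- weight_center (a point): Middle of the steel check weight, a cylinder 38 mm across, 55 mm high, 0.4 to 0.6 kg, upright in its nest with 0.75 mm play all round; it rocks a little, freely by some 5 mm at the bail, when its bail is pushed. At the start it stands on the hook's open side, its y axis within 0.5 rad of the hook's line of travel there; the hook passes between the bail's two legs.
- nest: Wooden block 72 x 72 mm, 40 mm high, fixed to the bench, with a round well 39.5 mm wide and 30 mm deep that the weight stands in; origin at the centre of its underside.
- jar: Bystander: white jar with black cap, 52 mm across, 85 mm high; origin at the centre of its underside.
- small_weight: Bystander: small brass knob weight, 28 mm across, 47 mm high; origin at the centre of its underside.
- dish: Bystander: glass dish, 72 mm across, 22 mm high; origin at the centre of its underside.
- bail_pivot (a point): Mid of the pivots of the weight's brass bail (6 mm bar), 30.5 mm above the weight's middle; axes as the weight's. Two legs 30 mm apart, joined 48 mm from the pivot by a straight bar along x. The bail pivots about x but is stiff and keeps the lean it has, up to 0.42 rad either way: the bar may be 20 mm off to either side in y, 4 mm lower. The lean is not measured: feel for the bar.
Mind the look-alikes: they are no part of the job. Of the things that look like the nest, the middle-sized one is meant.

How it is judged:
On the way, in this order (a step that is already met when the one before it is completed fails the run):
1. the hook is pulled down at least 80 mm (value of joint hook above 0.08 m), for 0.2 s.
2. with the hook still below the bail's bar (its seat less than 71 mm above the weight's middle), the shank presses on the bail with at least 4 N for 0.3 s (contact force between hook and weight above 4 N and z of hook_seat in the frame of weight_center below 0.071 m and value of joint hook above 0.08 m), for 0.3 s.
3. the hook carries the weight, raised at least 20 mm from where it stood (distance of weight_center from where it was at the start of the episode above 0.02 m and contact force between hook and weight above 2.5 N and contact force between nest and weight below 6 N and height (world z) of weight_center above 0.055 m), for 0.1 s.
At the end, for the whole second after the job is handed in: The hook is fully up (within 10 mm), the weight hangs by its bail in the hook's seat, its middle within 9 mm of straight below the seat, clear of the nest and still (slower than 0.05 m/s), and the handle is released (value of joint hook below 0.01 m and contact force between hook and weight above 2.5 N and contact force between nest and weight below 0.1 N and horizontal distance between weight_center and hook_seat below 0.009 m and distance between weight_center and hook_seat below 0.085 m and height (world z) of weight_center above 0.1 m and linear speed of weight below 0.05 m/s); the robot touches nothing.
It fails at once if hook and weight pressed together with more than 20 N (contact force between hook and weight above 20 N).
It fails at once if the robot touched the weight (contact force between any of the fingers, the arm and weight above 0.5 N).
It fails at once if the hook snapped up (faster than 0.35 m/s) (velocity of joint hook below -0.35 m/s).
It fails at once if the weight was dropped or flung (faster than 0.5 m/s) (linear speed of weight above 0.5 m/s).
It fails at once if a bystander was moved more than 15 mm or tipped (distance of any of jar, small_weight, dish from where it was at the start of the episode above 0.015 m or angle between any of jar, small_weight, dish's own z axis and vertical above 0.3 rad).
It also fails if it takes over 72 s, if anything falls off the work surface, if the arm or the gripper's body presses on something with over 40 N, if the wrist force passes 120 N, or if a joint passes its speed limit or range.

## Robot

A 7-joint arm with a two-finger parallel gripper is mounted at the origin on the work surface. World frame = base frame: x ahead of the robot, y to its left, z up, the work surface at z = 0. Lengths are in m, angles in rad, forces in N, time in s.
With the tool pointing down it reaches from about 0.35 to 0.9 m from the base axis. Payload 8.1 kg.
Tool frame: the origin (TCP) lies between the finger pads; the fingertips stand r.tip_reach ahead of it and the grasp point (between the pads) is the TCP (r.tip_reach is the distance from the TCP to the fingertips, in m); x points along the fingers, z is the direction in which the jaws open and shut, and the axes are right-handed (so a half turn about x gives the same grasp; the last joint's range is limited). The gripper opens to 92 mm and grips with 3 to 60 N. Pads are 19 mm wide; open, the fingers measure 130 mm over their backs; the gripper's body (75 mm by 190 mm) begins 47 mm behind the grasp point.
Start: joints at [-1.44, 0.434, 0.025, 1.573, -0.012, 1.134, -0.075], TCP at [0.145, 0.608, 0.246] pointing down, gripper open.
Joint ranges: [-2.62, 2.62], [-0.44, 2.09], [-1.27, 1.32], [0.08, 2.57], [-1.32, 4.46], [0.12, 2], [-2.74, 2.74]. Speed limits (rad/s): [2.22, 2.22, 3.01, 3.01, 3.14, 3.14, 3.14].

## Interface

Orientations are given as a unit quaternion [x, y, z, w].
In Python, from plant import r, hand, kinematics, get_obs, eyes gives the robot as it stands. Calls block until the motion is done:
- r.move_to(position, orientation): joint-space move of the TCP to a pose.
- r.movel(position, attitude=None, rate=0.15, contact_N=None): straight line of the TCP; attitude=None keeps the orientation; rate is the mean speed in m/s. With contact_N (N) it stops when the force on the tool has changed by that much, and returns True; else False.
- r.move_j(angles): joint-space move.
- hand.set_gripper(opening): finger opening in m; the grip force is fixed at half the most; returns when the fingers have stopped.
- r.hold(seconds).
- kinematics.ik(position, orientation): joint angles nearest the present ones, or None.
- get_obs(): the state.
- eyes.read_camera(name): name is "scene" or "top"; returns a dict with "frame" (420x560x3 uint8, blue, green, red), "depth" (420x560 float32, m along the optical axis (not along the pixel's ray), 0 where there is no reading), "fx", "fy", "cx", "cy" (pixels), "world_from_camera" (4x4, takes a point from camera to world coordinates). Camera axes: x right, y up, looking along -z (the intrinsics and any distortion apply to the point x, -y, -z); pixel columns grow to the right and rows downward; lengths in m; the calibration is good to about 2 mm. A picture is of the moment at which its call begins.
A pose or a line that the arm cannot do raises r.MotionError and nothing moves.
- r.hand_in(): hands the job in, once; it reports no verdict.
The state is a dict: "clock": time; "joints": joint angles; "qd": joint speeds; "joint_efforts": joint torques, N m; "tcp_pos": TCP position; "tcp_rot": TCP orientation; "force": force on the tool from outside, world axes, zero at the start; "torque": the same for the moment, N m; "finger_gap": finger opening in m.
Only numpy, scipy, OpenCV 4.12 (cv2) and the standard library are available. Lean on these libraries where they do the work, as an engineer would, in place of code of your own. Each camera call takes 0.05 s, during which the arm holds its last target.

## Working session

There is one attempt and no reset: what is moved stays moved. The work goes in short steps, each a Python script; the robot and the scene stay as the last script left them, time stands still between calls to the robot, and variables do not carry over. Pictures are saved under pics/ and viewed, and the job is handed in when it is done.

```bash
ls; mkdir -p pics; python3 - <<'E'
from plant import r,hand,kinematics,get_obs,eyes
import cv2,numpy as np
for n in("scene","top"):
    d=eyes.read_camera(n); cv2.imwrite(f"pics/{n}0.png",d["frame"]); np.savez(f"{n}0.npz",**d)
    print(n,d["fx"],d["fy"],d["cx"],d["cy"],[k for k in d]); print(np.round(d["world_from_camera"],4), (d["depth"]>0).mean())
print(get_obs(), r.tip_reach)
E
```

```text
pics
scene 478.84961624122354 478.84961624122354 275.62456588502704 205.69132175114467 ['frame', 'depth', 'fx', 'fy', 'cx', 'cy', 'world_from_camera']
[[ 0.3932 -0.5896  0.7056  1.1515]
 [ 0.9195  0.2505 -0.3031 -0.2448]
 [ 0.002   0.7679  0.6406  0.6863]
 [ 0.      0.      0.      1.    ]] 0.9960331632653061
top 533.3832680341959 533.3832680341959 276.30371620457606 214.57223172380444 ['frame', 'depth', 'fx', 'fy', 'cx', 'cy', 'world_from_camera']
[[ 0.0272  0.9869 -0.1592  0.4439]
 [-0.9996  0.027  -0.0031 -0.0131]
 [ 0.0012  0.1592  0.9872  1.1765]
 [ 0.      0.      0.      1.    ]] 0.9959438775510204
{'clock': 0.1, 'joints': array([-1.43958834,  0.43516108,  0.02499403,  1.57398836, -0.01159429,
        1.13397644, -0.07507789]), 'qd': array([ 3.39920372e-05, -7.94870927e-05,  1.30569612e-03, -2.32532455e-03,
       -1.17417729e-03, -9.23101372e-04, -1.98164437e-04]), 'joint_efforts': array([ 2.68611424e-03, -6.69125962e+01,  9.87491682e-01, -3.15144432e+01,
       -6.05906546e-02,  3.74944217e-02,  6.58674003e-05]), 'tcp_pos': array([0.14476722, 0.60757608, 0.24502569]), 'tcp_rot': array([-0.43859235,  0.5552723 ,  0.43790896,  0.55456755]), 'force': array([ 0.12729004, -0.62690979,  0.2083117 ]), 'torque': array([-0.00375526,  0.01866344, -0.06019024]), 'finger_gap': 0.09207805956493922} 0.019
```

View pics/scene0.png

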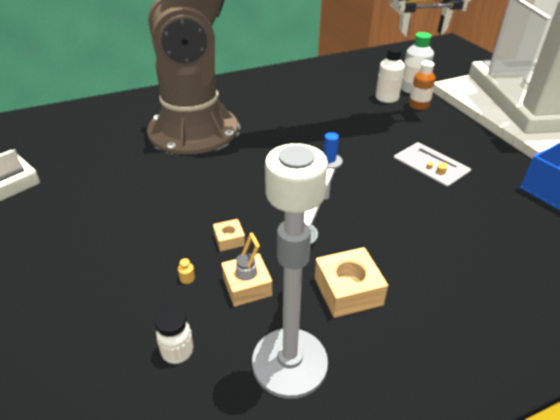

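View pics/top0.png

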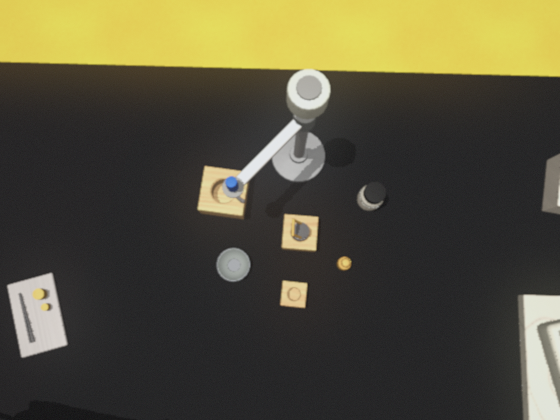

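The three nest look-alikes are: large, empty (top px 223,192); middle, holding the steel weight (300,232); and small, empty (294,294). The middle one fits the description. I'll confirm it in a crop.

```bash
cat > h.py <<'E'
import numpy as np,cv2
def load(n): return dict(np.load(n))
def ray(d,u,v):
    p=np.array([(u-d["cx"])/d["fx"],-(v-d["cy"])/d["fy"],-1.0]); T=d["world_from_camera"]
    return T[:3,3],T[:3,:3]@p
def plane(d,u,v,z):
    o,k=ray(d,u,v); return o+k*(z-o[2])/k[2]
def pt(d,u,v):
    o,k=ray(d,u,v); return o+k*d["depth"][int(round(v)),int(round(u))]
def cloud(d):
    h,w=d["depth"].shape; u,v=np.meshgrid(np.arange(w),np.arange(h))
    p=np.stack([(u-d["cx"])/d["fx"],-(v-d["cy"])/d["fy"],-np.ones_like(u,float)],-1)*d["depth"][...,None]
    T=d["world_from_camera"]; return p@T[:3,:3].T+T[:3,3]
def proj(d,P):
    T=d["world_from_camera"]; q=(np.asarray(P)-T[:3,3])@T[:3,:3]
    return d["fx"]*q[0]/-q[2]+d["cx"], -d["fy"]*q[1]/-q[2]+d["cy"]
E
python3 - <<'E'
from h import *
s=load("scene0.npz");t=load("top0.npz")
a=cv2.resize(t["frame"][130:280,190:390],None,fx=4,fy=4,interpolation=cv2.INTER_CUBIC)
cv2.imwrite("pics/tc.png",a)
b=cv2.resize(s["frame"][120:320,200:400],None,fx=3,fy=3,interpolation=cv2.INTER_CUBIC)
cv2.imwrite("pics/sc.png",b)
c=cloud(t)
for n,u,v in [("foot",290,168),("drumtop",308,90),("handle",232,184),("nesttop",288,220),("weighttop",304,234),("bail",296,230),("jar",374,192),("bigN",205,175),("arm",265,155)]:
    print(n,np.round(pt(t,u,v),4))
E
```

```text
foot [ 0.7374 -0.0372  0.0155]
drumtop [ 0.7624 -0.0538  0.4033]
handle [0.6304 0.0635 0.3222]
nesttop [ 0.6159 -0.035   0.0408]
weighttop [ 0.5825 -0.0684  0.0722]
bail [ 0.5903 -0.0515  0.0735]
jar [ 0.673  -0.2121  0.0858]
bigN [0.7071 0.1465 0.0542]
arm [0.6939 0.0123 0.2748]
```

View pics/tc.png

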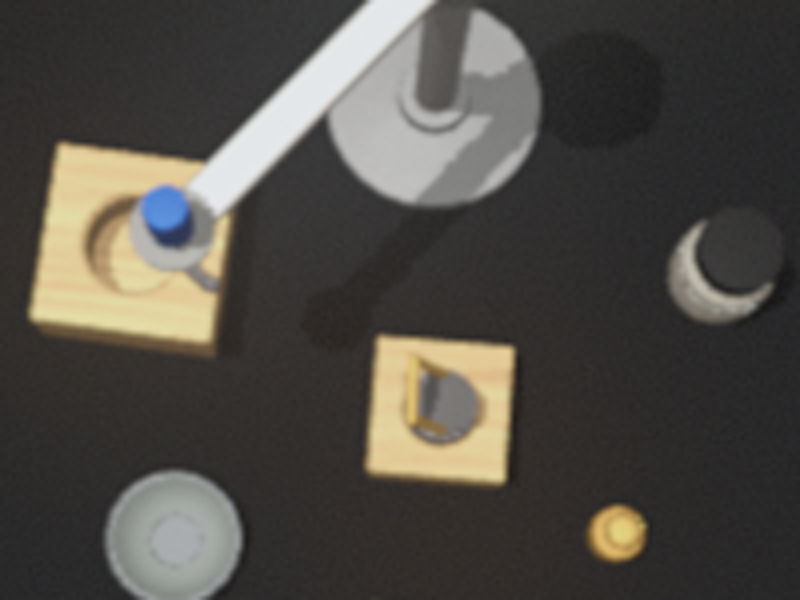

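View pics/sc.png

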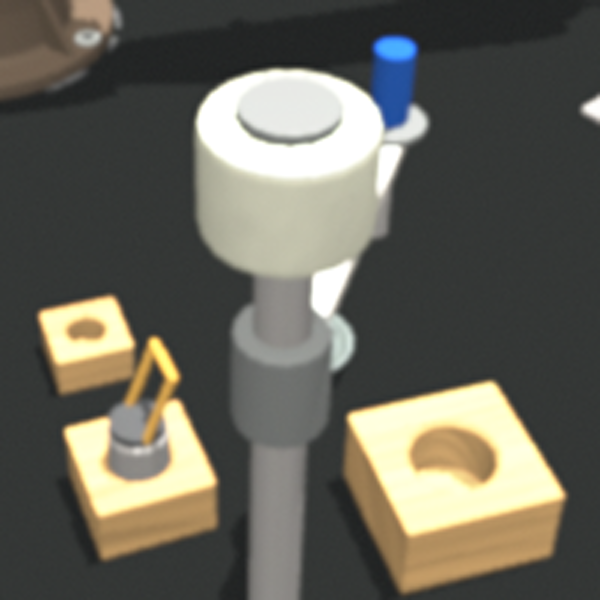

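```bash
cat > meas.py <<'E'
from h import *
def run(ts,ss):
    for nm,d in(("top",ts),("scene",ss)):
        hsv=cv2.cvtColor(d["frame"],cv2.COLOR_BGR2HSV); C=cloud(d)
        # handle: blue
        m=cv2.inRange(hsv,(100,120,60),(130,255,255))>0
        ok=m&(np.abs(C[...,0]-.63)<.2)&(np.abs(C[...,1])<.2)&(C[...,2]>.1)
        P=C[ok]; zt=np.percentile(P[:,2],95); T=P[P[:,2]>zt-.006]
        print(nm,"handle n",ok.sum(),"ztop",round(np.median(T[:,2]),4),"xy",np.round((T[:,:2].min(0)+T[:,:2].max(0))/2,4),np.round(np.median(T,0),4))
        # drum top
        ok=(C[...,2]>.38)&(C[...,2]<.43)&(np.abs(C[...,0]-.75)<.08)&(np.abs(C[...,1]+.05)<.08)
        P=C[ok];T=P[P[:,2]>.392]
        (c,R)=cv2.minEnclosingCircle(T[:,:2].astype(np.float32)); print(" drum",np.round(c,4),round(R,4),"z",np.round(np.percentile(T[:,2],[5,50,95]),4))
        # foot
        ok=(C[...,2]>.006)&(C[...,2]<.03)&(np.abs(C[...,0]-.75)<.09)&(np.abs(C[...,1]+.05)<.09)&(hsv[...,2]>70)
        T=C[ok]
        if len(T):
            (c,R)=cv2.minEnclosingCircle(T[:,:2].astype(np.float32)); print(" foot",np.round(c,4),round(R,4),np.round(np.median(T,0),4))
        # nest top
        ok=(np.abs(C[...,2]-.04)<.004)&(np.abs(C[...,0]-.59)<.06)&(np.abs(C[...,1]+.06)<.06)
        mm=cv2.minAreaRect(C[ok][:,:2].astype(np.float32)*1000); print(" nest",mm)
        ok=(C[...,2]>.055)&(C[...,2]<.15)&(np.abs(C[...,0]-.59)<.05)&(np.abs(C[...,1]+.06)<.05)
        br=cv2.inRange(hsv,(8,110,60),(32,255,255))>0
        S=C[ok&~br]; B=C[ok&br]
        print(" steel",len(S),np.round(np.median(S,0),4),S[:,:2].min(0).round(4),S[:,:2].max(0).round(4),np.percentile(S[:,2],[10,50,90]).round(4))
        print(" brass",len(B)); 
        for b in B[np.argsort(-B[:,2])][::max(1,len(B)//25)]: print("   ",np.round(b,4))
if __name__=="__main__": run(load("top0.npz"),load("scene0.npz"))
E
python3 meas.py
```

```text
top handle n 104 ztop 0.3201 xy [0.6341 0.0655] [0.6338 0.0656 0.3201]
 drum [ 0.7674 -0.055 ] 0.0335 z [0.3932 0.3965 0.4029]
 foot [ 0.7684 -0.0552] 0.0607 [ 0.7526 -0.0626  0.0152]
 nest ((591.3108520507812, -61.06166076660156), (72.14602661132812, 72.66900634765625), 86.54888153076172)
 steel 228 [ 0.5908 -0.0622  0.0715] [ 0.5728 -0.0794] [ 0.6089 -0.0415] [0.0642 0.0715 0.0821]
 brass 64
    [ 0.6063 -0.0435  0.1195]
    [ 0.6044 -0.0415  0.1183]
    [ 0.5863 -0.044   0.1179]
    [ 0.6045 -0.0436  0.1178]
    [ 0.5985 -0.0437  0.1173]
    [ 0.6025 -0.0416  0.117 ]
    [ 0.5965 -0.0418  0.1168]
    [ 0.5744 -0.0443  0.1165]
    [ 0.5966 -0.0438  0.1163]
    [ 0.6028 -0.0437  0.1158]
    [ 0.5885 -0.042   0.1157]
    [ 0.5846 -0.0441  0.1154]
    [ 0.5826 -0.0421  0.1149]
    [ 0.5907 -0.0419  0.1148]
    [ 0.5806 -0.0442  0.1146]
    [ 0.5766 -0.0403  0.114 ]
    [ 0.6032 -0.0457  0.1136]
    [ 0.6012 -0.0458  0.1129]
    [ 0.5749 -0.0424  0.1117]
    [ 0.5851 -0.0422  0.1114]
    [ 0.6058 -0.0478  0.1099]
    [ 0.6038 -0.0479  0.1094]
    [ 0.6064 -0.05    0.1066]
    [ 0.5762 
[... 796 characters left out ...]
6  0.1148]
    [ 0.5845 -0.0418  0.1142]
    [ 0.5819 -0.0464  0.1137]
    [ 0.5745 -0.0473  0.1124]
    [ 0.6062 -0.0466  0.1116]
    [ 0.6064 -0.0468  0.1095]
    [ 0.6054 -0.0501  0.1075]
    [ 0.6064 -0.0506  0.1039]
    [ 0.6084 -0.0495  0.1028]
    [ 0.5783 -0.0511  0.1003]
    [ 0.5734 -0.0512  0.0983]
    [ 0.6071 -0.0548  0.0965]
    [ 0.5754 -0.0502  0.0948]
    [ 0.5771 -0.0528  0.0925]
    [ 0.6062 -0.0546  0.0906]
    [ 0.5761 -0.0564  0.088 ]
    [ 0.577  -0.0549  0.0858]
    [ 0.6064 -0.0549  0.0835]
    [ 0.6039 -0.0577  0.0822]
    [ 0.6056 -0.0603  0.08  ]
    [ 0.5759 -0.0567  0.078 ]
    [ 0.6079 -0.0631  0.0759]
    [ 0.5759 -0.0588  0.0737]
    [ 0.6065 -0.0627  0.0718]
```

```bash
cat > g.py <<'E'
from h import *
from scipy.spatial.transform import Rotation as R
from plant import r,hand,kinematics,get_obs,eyes
M=np.array([0.7675,-0.0555]); RAD=.18
def pose(deg,z,sign=1,rad=RAD):
    a=np.deg2rad(deg); p=np.array([*(M+rad*np.array([np.cos(a),np.sin(a)])),z])
    t=sign*np.array([-np.sin(a),np.cos(a),0]); x=np.array([0,0,-1.]); y=np.cross(t,x)
    return p,R.from_matrix(np.stack([x,y,t],1)).as_quat()
def tan(deg):
    a=np.deg2rad(deg); return np.array([-np.sin(a),np.cos(a),0])
E
python3 - <<'E'
from g import *
for s in(1,-1):
  for deg,z in((138,.42),(138,.303),(138,.18),(160,.18),(176,.18),(182,.18),(176,.303)):
    q=kinematics.ik(*pose(deg,z,s)); print(s,deg,z,None if q is None else np.round(q,2))
E
```

```text
1 138 0.42 [-0.82  0.55  1.15  1.29 -0.49  1.61 -2.05]
1 138 0.303 [-0.85  0.62  1.15  1.51 -0.57  1.38 -1.96]
1 138 0.18 [-0.85  0.77  1.15  1.68 -0.74  1.2  -1.82]
1 160 0.18 [-0.8   0.7   1.15  1.78 -0.7   1.14 -1.34]
1 176 0.18 [-0.71  0.66  1.11  1.8  -0.66  1.11 -1.01]
1 182 0.18 [-0.67  0.66  1.1   1.8  -0.65  1.11 -0.88]
1 176 0.303 [-0.73  0.5   1.1   1.63 -0.46  1.3  -1.19]
-1 138 0.42 [-0.63  0.43  0.73  1.28 -0.28  1.54  0.9 ]
-1 138 0.303 [-0.62  0.47  0.68  1.49 -0.3   1.29  0.92]
-1 138 0.18 [-0.53  0.55  0.52  1.65 -0.31  1.03  0.93]
-1 160 0.18 [-0.48  0.49  0.56  1.75 -0.3   0.98  1.41]
-1 176 0.18 [-0.47  0.49  0.65  1.78 -0.35  0.99  1.83]
-1 182 0.18 [-0.44  0.5   0.66  1.78 -0.36  0.99  1.96]
-1 176 0.303 [-0.58  0.4   0.81  1.62 -0.3   1.25  1.79]
```

```bash
python3 - <<'E'
from g import *
H=np.array([.6343,.065]); deg=np.rad2deg(np.arctan2(*(H-M)[::-1]))
print(deg)
p,q=pose(deg,.42,-1); p[:2]=H
r.move_to(p,q); print(get_obs()["clock"],get_obs()["tcp_pos"])
p[2]=.335; r.movel(p,rate=.12)
for n in("scene","top"):
    d=eyes.read_camera(n); np.savez(f"{n}1.npz",**d)
    if n=="scene": cv2.imwrite("pics/s1.png",cv2.resize(d["frame"][60:240,240:440],None,fx=3.5,fy=3.3))
    else: cv2.imwrite("pics/t1.png",cv2.resize(d["frame"][90:290,170:370],None,fx=3,fy=3))
o=get_obs(); print(o["clock"],o["tcp_pos"],o["force"])
E
```

```text
137.86578437837824
2.7583 [0.63419683 0.06633307 0.41960911]
3.7167 [0.63475141 0.06488754 0.33598185] [ 0.72075299  0.50069611 -0.53359026]
```

View pics/s1.png

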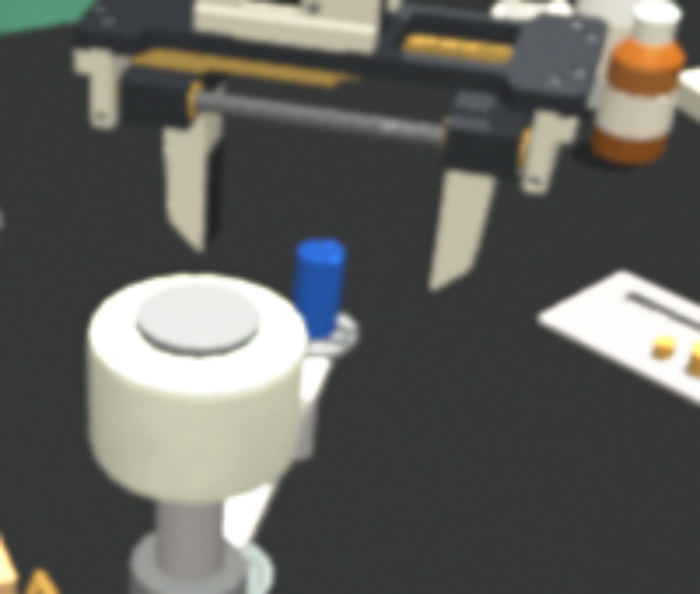

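View pics/t1.png

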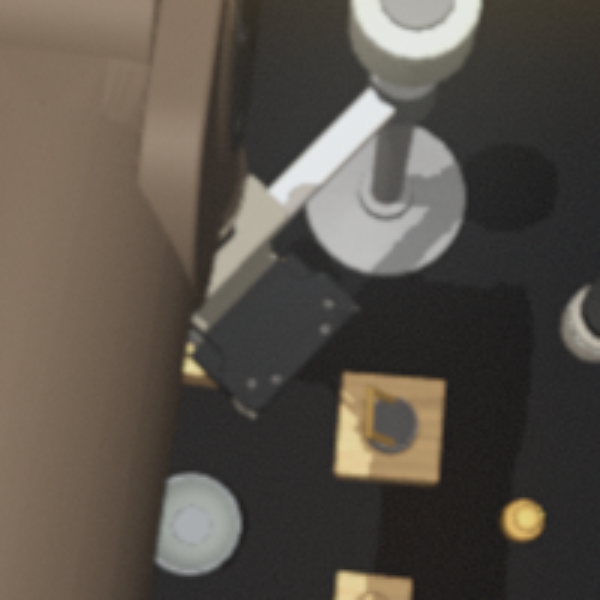

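The blue handle at crop px (320,285) sits midway between the fingertips at (195,240) and (440,280), so I'll descend and grip.

```bash
python3 - <<'E'
from g import *
o=get_obs(); p=np.array([.6343,.065,.304])
c=r.movel(p,rate=.08,contact_N=4); o=get_obs(); print("contact",c,o["tcp_pos"],o["force"].round(2))
hand.set_gripper(.012); o=get_obs(); print(o["clock"],o["tcp_pos"],o["force"].round(2),o["finger_gap"])
f0=o["force"]
deg=137.87
p,q=pose(deg,.294,-1); r.movel(p,q,rate=.05); o=get_obs(); print(o["tcp_pos"],o["force"].round(2))
p,q=pose(deg,.274,-1); r.movel(p,q,rate=.05); o=get_obs(); print(o["tcp_pos"],o["force"].round(2),o["finger_gap"],o["clock"])
E
```

```text
contact False [0.63429518 0.06497974 0.30394018] [-0.31  0.58 -0.22]
5.3667 [0.63429974 0.06502474 0.30398191] [ 0.38 -0.02  0.27] 0.019169506539107407
[0.63457442 0.06535138 0.29511951] [-1.71  1.08  9.28]
[0.63464858 0.0653894  0.2752861 ] [-1.44  0.21  8.6 ] 0.019758654353630948 6.2667
```

```bash
python3 - <<'E'
from g import *
p,q=pose(137.87,.186,-1); r.movel(p,q,rate=.1); r.hold(.3); o=get_obs(); print(o["tcp_pos"],o["force"].round(2),o["finger_gap"],o["clock"])
for deg in (142,146,150,154,158,162,164):
    p,q=pose(deg,.186,-1); r.movel(p,q,rate=.12); o=get_obs(); t=tan(deg); a=np.deg2rad(deg)
    print(deg,o["tcp_pos"].round(4),"Ft",round(o["force"]@t,2),"Fr",round(o["force"]@[np.cos(a),np.sin(a),0],2),"Fz",round(o["force"][2],2))
for n in("scene","top"):
    d=eyes.read_camera(n); np.savez(f"{n}2.npz",**d); cv2.imwrite(f"pics/{n}2.png",cv2.resize(d["frame"][160:340,180:380] if n=="scene" else d["frame"][130:280,190:390],None,fx=4 if n=="top" else 3.3,fy=4 if n=="top" else 3.3,interpolation=cv2.INTER_CUBIC))
print(get_obs()["clock"])
E
```

```text
[0.63482566 0.06559027 0.18759318] [-2.99  0.42 11.94] 0.019877848238579694 7.6
142 [0.6261 0.0551 0.1877] Ft -0.61 Fr 3.45 Fz 12.77
146 [0.6186 0.0449 0.1876] Ft -0.78 Fr 3.17 Fz 12.24
150 [0.6119 0.0341 0.1876] Ft -0.23 Fr 3.48 Fz 12.81
154 [0.606  0.023  0.1875] Ft -0.72 Fr 3.64 Fz 12.65
158 [0.6008 0.0114 0.1875] Ft 0.6 Fr 3.89 Fz 13.07
162 [ 0.5966 -0.0006  0.1875] Ft -0.47 Fr 4.59 Fz 12.5
164 [ 0.5948 -0.0063  0.1875] Ft 0.45 Fr 4.09 Fz 13.04
9.5
```

View pics/scene2.png

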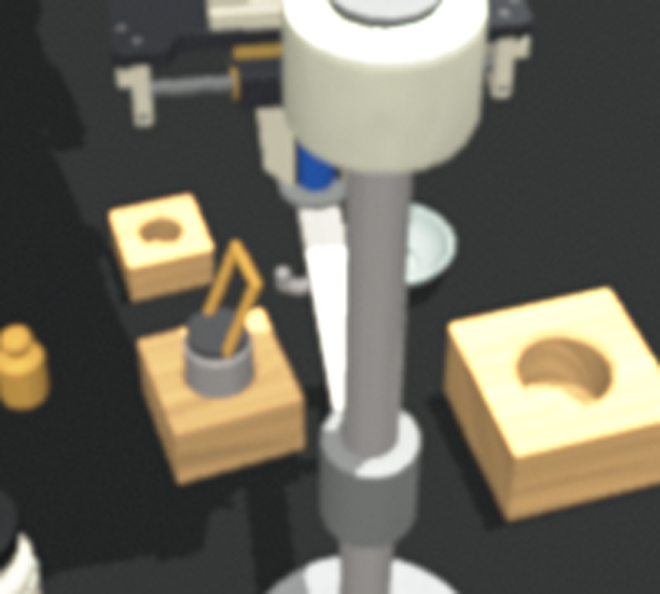

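View pics/top2.png

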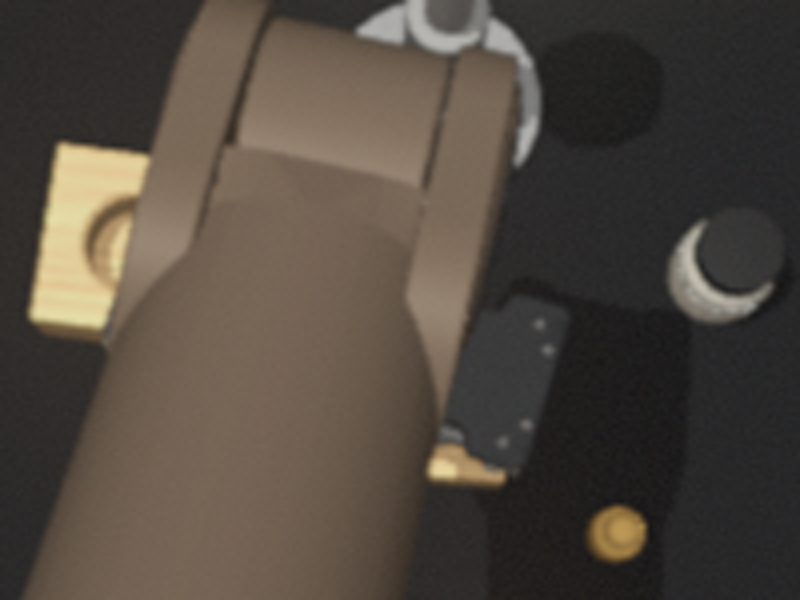

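```bash
python3 - <<'E'
from g import *
d=load("scene2.npz"); C=cloud(d); hsv=cv2.cvtColor(d["frame"],cv2.COLOR_BGR2HSV)
ok=(np.abs(C[...,0]-.595)<.03)&(C[...,1]>-.04)&(C[...,1]<0.0)&(C[...,2]>.06)&(C[...,2]<.135)
v,u=np.where(ok)
for a,b in list(zip(u,v))[::2]: print(a,b,C[b,a].round(4),d["frame"][b,a])
E
```

```text
264 241 [ 0.5883 -0.0249  0.1017] [141 146 149]
266 241 [ 0.5889 -0.0213  0.1008] [151 155 159]
264 242 [ 0.5884 -0.0249  0.0993] [164 168 172]
266 242 [ 0.5907 -0.0221  0.1003] [175 180 184]
263 243 [ 0.5886 -0.027   0.0978] [112 115 116]
265 243 [ 0.5918 -0.0244  0.0998] [175 181 184]
267 243 [ 0.5931 -0.0212  0.0996] [141 145 148]
264 244 [ 0.5884 -0.025   0.0945] [135 139 142]
266 244 [ 0.5933 -0.0232  0.0982] [149 153 157]
268 244 [ 0.5912 -0.0186  0.0945] [135 138 141]
271 244 [ 0.5912 -0.0128  0.0923] [134 137 139]
273 244 [ 0.5931 -0.0098  0.0928] [173 181 186]
265 245 [ 0.5908 -0.0241  0.0939] [136 140 143]
267 245 [ 0.5938 -0.0215  0.0955] [147 151 155]
269 245 [ 0.5921 -0.017   0.0923] [167 171 175]
271 245 [ 0.5912 -0.0129  0.0899] [172 177 181]
273 245 [ 0.5949 -0.0106  0.0923] [179 187 192]
265 246 [ 0.5926 -0.0248  0.0932] [130 135 137]
267 246 [ 0.5934 -0.0214  0.0927] [152 157 160]
269 246 [ 0.5928 -0.0174  0.0906] [176 181 185]
271 246 [ 0.5949 -0.0144  0.0914] [182 187 191]
273 246 [ 0.5978 -0.0118  0.093 ] [173 180 185]
265 247 [ 0.5925 -0.0248  0.0907] [117 121 123]
267 247 [ 0.5934 -0.0214  0.0902] [140 144 147]
269 247 [ 0.5944 -0.018   0.0898] [162 167 171]
271 247 [ 0.5963 -0.015   0.0904] [166 171 175]
273 247 [ 0.5957 -0.0109  0.0883] [151 157 161]
268 248 [ 0.5954 -0.0204  0.0892] [122 125 128]
270 248 [ 0.5941 -0.016   0.0863] [139 143 146]
272 248 [ 0.5967 -0.0133  0.0876] [122 126 128]
```

```bash
python3 - <<'E'
from g import *
for deg in np.r_[166:171:2.,171:179:.6]:
    p,q=pose(deg,.184,-1,.1803); c=r.movel(p,q,rate=.03,contact_N=2.5 if deg>167 else None); o=get_obs(); t=tan(deg); a=np.deg2rad(deg)
    ft=o["force"]@t
    print(round(deg,2),c,o["tcp_pos"].round(4),"Ft",round(ft,2),"Fr",round(o["force"]@[np.cos(a),np.sin(a),0],2),"Fz",round(o["force"][2],2),round(o["clock"],2))
    if c: break
    if ft<-2.5: break
E
```

```text
166.0 False [ 0.5932 -0.0122  0.1855] Ft -0.44 Fr 3.33 Fz 12.59 9.87
168.0 False [ 0.5918 -0.0184  0.1855] Ft -0.24 Fr 3.51 Fz 13.92 10.22
170.0 False [ 0.5906 -0.0246  0.1855] Ft 0.87 Fr 3.51 Fz 12.73 10.58
171.0 False [ 0.5901 -0.0277  0.1855] Ft 0.25 Fr 3.46 Fz 13.09 10.84
171.6 False [ 0.5898 -0.0295  0.1855] Ft -0.14 Fr 3.53 Fz 12.98 11.09
172.2 False [ 0.5895 -0.0314  0.1855] Ft 0.85 Fr 3.29 Fz 13.51 11.34
172.8 False [ 0.5893 -0.0333  0.1855] Ft 0.16 Fr 3.64 Fz 12.09 11.59
173.4 False [ 0.589  -0.0352  0.1855] Ft 0.49 Fr 3.3 Fz 13.51 11.84
174.0 False [ 0.5888 -0.0371  0.1855] Ft -0.12 Fr 2.29 Fz 12.77 12.09
174.6 False [ 0.5887 -0.0387  0.1855] Ft -0.2 Fr 3.36 Fz 12.97 12.34
175.2 False [ 0.5885 -0.0404  0.1856] Ft -0.49 Fr 3.99 Fz 12.9 12.59
175.8 False [ 0.5884 -0.0421  0.1856] Ft -1.44 Fr 3.1 Fz 13.89 12.84
176.4 False [ 0.5882 -0.0439  0.1856] Ft -1.29 Fr 4.54 Fz 14.36 13.09
177.0 False [ 0.5882 -0.0451  0.1856] Ft -4.08 Fr 4.26 Fz 14.4 13.34
```

```bash
cat >> g.py <<'E'
def avg(deg,T=.15,n=3):
    F=[]
    for _ in range(n): r.hold(T/n); F.append(get_obs()["force"])
    F=np.mean(F,0); a=np.deg2rad(deg); return np.array([F@tan(deg),F@[np.cos(a),np.sin(a),0],F[2]]).round(2)
E
python3 - <<'E'
from g import *
f=avg(177); print(f)
deg=177.
while f[0]>-7. and deg<180:
    deg+=.2; p,q=pose(deg,.184,-1,.1803); r.movel(p,q,rate=.02); f=avg(deg); o=get_obs(); print(round(deg,2),f,o["tcp_pos"].round(4),round(o["clock"],2))
for _ in range(3): print(avg(deg,.2))
d=eyes.read_camera("scene"); np.savez("scene3.npz",**d); cv2.imwrite("pics/scene3.png",cv2.resize(d["frame"][180:310,190:340],None,fx=4.5,fy=4.5,interpolation=cv2.INTER_CUBIC))
E
```

```text
[-3.5   3.89 14.65]
177.2 [-5.06  4.19 14.47] [ 0.5882 -0.0454  0.1856] 13.89
177.4 [-5.84  4.67 15.23] [ 0.5882 -0.0457  0.1856] 14.29
177.6 [-6.17  4.64 15.73] [ 0.5881 -0.046   0.1857] 14.69
177.8 [-7.03  4.49 16.45] [ 0.5881 -0.0463  0.1857] 15.09
[-7.44  4.78 15.7 ]
[-7.85  4.8  16.16]
[-7.71  4.78 15.99]
```

View pics/scene3.png

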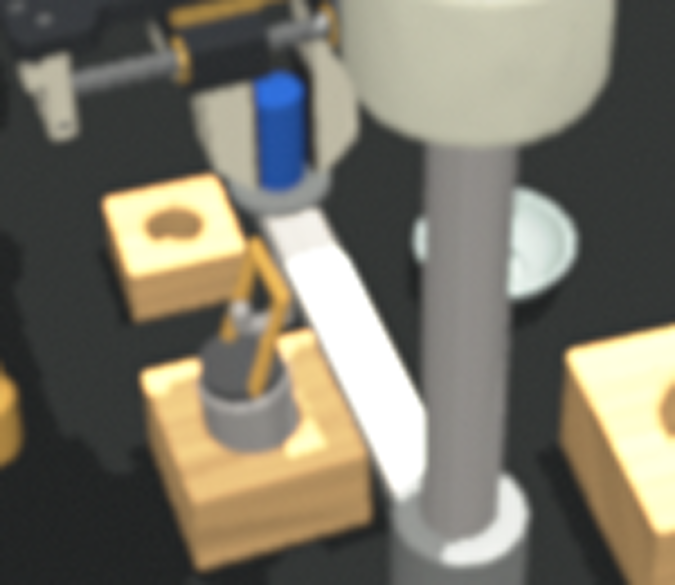

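The hook's lip is visible between the bail legs (crop px 240,315), with a steady press of about 7.7 N. I'll ease the press and rise in small steps, servoing the swing on the tangential force.

```bash
python3 - <<'E'
from g import *
deg=177.0; z=.184
p,q=pose(deg,z,-1,.1803); r.movel(p,q,rate=.02); f=avg(deg); print(f)
while z<.212:
    z+=.002
    if f[0]<-4: deg-=.15
    elif f[0]>-1.5: deg+=.1
    p,q=pose(deg,z,-1,.1803); r.movel(p,q,rate=.03); f=avg(deg,.1,3); o=get_obs()
    print(round(deg,2),round(z,3),f,o["tcp_pos"].round(4),round(o["clock"],2))
    if f[2]<5 or f[0]<-10: break
d=eyes.read_camera("scene"); np.savez("scene4.npz",**d); cv2.imwrite("pics/scene4.png",cv2.resize(d["frame"][180:310,190:340],None,fx=4.5,fy=4.5,interpolation=cv2.INTER_CUBIC))
E
```

```text
[-3.21  3.96 14.07]
177.0 0.186 [-3.25  5.08 15.28] [ 0.5882 -0.0453  0.1877] 16.52
177.0 0.188 [-2.69  4.15 15.11] [ 0.5882 -0.0453  0.1897] 16.87
177.0 0.19 [-2.87  4.68 15.16] [ 0.5882 -0.0453  0.1917] 17.22
177.0 0.192 [-3.21  3.53 15.07] [ 0.5881 -0.0453  0.1937] 17.57
177.0 0.194 [-2.97  4.3  14.79] [ 0.5881 -0.0453  0.1957] 17.92
177.0 0.196 [-3.19  4.7  14.39] [ 0.5881 -0.0453  0.1977] 18.27
177.0 0.198 [-3.39  4.44 14.51] [ 0.5882 -0.0453  0.1997] 18.62
177.0 0.2 [-2.93  4.53 14.45] [ 0.5882 -0.0453  0.2017] 18.97
177.0 0.202 [-2.83  4.22 15.01] [ 0.5881 -0.0453  0.2037] 19.32
177.0 0.204 [-3.75  4.2  14.98] [ 0.5882 -0.0453  0.2057] 19.67
177.0 0.206 [-3.26  4.14 14.2 ] [ 0.5882 -0.0453  0.2076] 20.02
177.0 0.208 [-2.59 -0.16  6.5 ] [ 0.5881 -0.0456  0.2086] 20.37
177.0 0.21 [-1.73 -3.78  1.96] [ 0.588  -0.046   0.2102] 20.72
```

View pics/scene4.png

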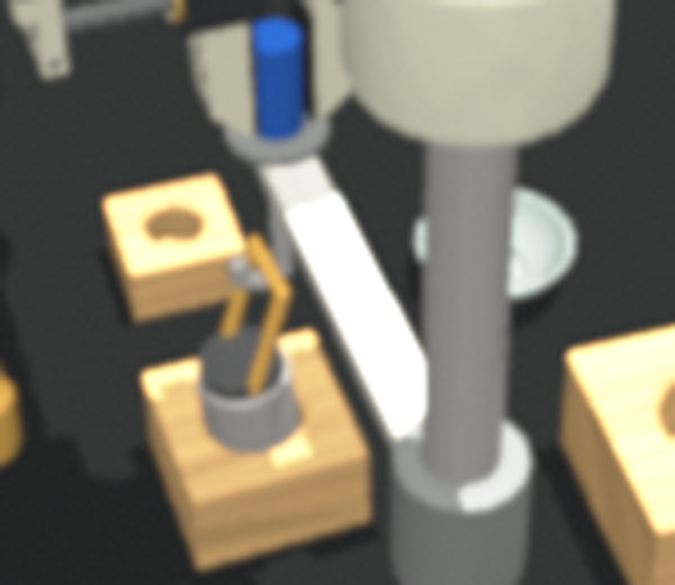

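```bash
python3 - <<'E'
from g import *
deg=177.0; z=.209
f=avg(deg); print(f)
p,q=pose(deg,z,-1,.1803); r.movel(p,q,rate=.02); f=avg(deg); print(z,f,get_obs()["tcp_pos"].round(4))
for i in range(8):
    deg-=.25
    p,q=pose(deg,z,-1,.1803); r.movel(p,q,rate=.02); f=avg(deg); print(round(deg,2),z,f,get_obs()["tcp_pos"].round(4),round(get_obs()["clock"],2))
    if f[0]>2: break
E
```

```text
[-1.25 -4.63  1.21]
0.209 [-1.5  -3.06  6.89] [ 0.588  -0.046   0.2097]
176.75 0.209 [-1.38 -2.95  6.96] [ 0.588  -0.0456  0.2098] 21.72
176.5 0.209 [-0.88 -2.49  7.21] [ 0.5881 -0.0451  0.2098] 22.12
176.25 0.209 [-0.45 -2.6   8.14] [ 0.5881 -0.0444  0.2099] 22.52
176.0 0.209 [-0.44 -2.45  7.31] [ 0.5882 -0.0437  0.2098] 22.92
175.75 0.209 [ 0.36 -2.35  8.26] [ 0.5882 -0.043   0.2098] 23.32
175.5 0.209 [ 0.6  -2.72  7.54] [ 0.5883 -0.0422  0.2098] 23.72
175.25 0.209 [-0.13 -2.65  7.33] [ 0.5883 -0.0414  0.2098] 24.12
175.0 0.209 [ 0.28 -2.66  7.72] [ 0.5884 -0.0406  0.2098] 24.52
```

```bash
python3 - <<'E'
from g import *
deg=175.; z=.209
for i in range(12):
    z+=.0015
    p,q=pose(deg,z,-1,.1803); r.movel(p,q,rate=.03); f=avg(deg,.08,2); print(round(deg,2),round(z,4),f,get_obs()["tcp_pos"].round(4),round(get_obs()["clock"],2))
    if f[0]>2.5: deg+=.25
    elif f[0]<-2.5: deg-=.25
    if f[2]<1: break
d=eyes.read_camera("scene"); np.savez("scene5.npz",**d); cv2.imwrite("pics/scene5.png",cv2.resize(d["frame"][160:310,180:340],None,fx=4,fy=4,interpolation=cv2.INTER_CUBIC))
E
```

```text
175.0 0.2105 [ 0.17 -2.43  7.42] [ 0.5884 -0.0407  0.2113] 24.85
175.0 0.212 [ 0.44 -3.25  6.88] [ 0.5884 -0.0407  0.2128] 25.18
175.0 0.2135 [ 0.17 -2.81  7.01] [ 0.5884 -0.0406  0.2143] 25.52
175.0 0.215 [ 0.86 -3.24  7.41] [ 0.5884 -0.0406  0.2158] 25.85
175.0 0.2165 [ 0.73 -3.57  6.82] [ 0.5884 -0.0405  0.2173] 26.18
175.0 0.218 [ 0.88 -3.58  6.54] [ 0.5884 -0.0405  0.2188] 26.52
175.0 0.2195 [ 0.73 -3.6   6.58] [ 0.5884 -0.0405  0.2203] 26.85
175.0 0.221 [ 0.75 -3.41  6.66] [ 0.5884 -0.0405  0.2218] 27.18
175.0 0.2225 [ 0.6  -4.05  7.32] [ 0.5884 -0.0405  0.2233] 27.52
175.0 0.224 [ 1.02 -4.47  6.55] [ 0.5884 -0.0405  0.2248] 27.85
175.0 0.2255 [ 1.55 -4.54  6.56] [ 0.5884 -0.0404  0.2263] 28.18
175.0 0.227 [ 0.79 -4.2   6.25] [ 0.5884 -0.0404  0.2278] 28.52
```

View pics/scene5.png

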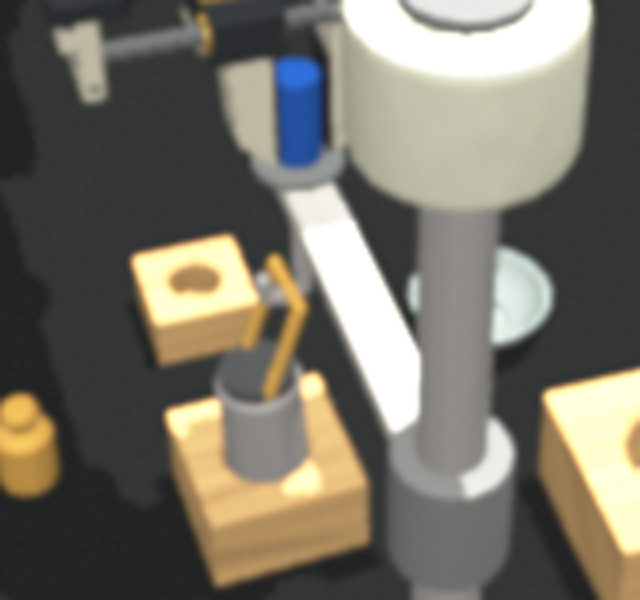

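```bash
python3 - <<'E'
from g import *
deg=175.; z=.227; f=avg(deg,.1)
while z<.250:
    z+=.0015
    if f[0]>.7: deg+=.4
    elif f[0]<-1.2: deg-=.2
    p,q=pose(deg,z,-1,.1803); r.movel(p,q,rate=.03); f=avg(deg,.08,2); print(round(deg,2),round(z,4),f,get_obs()["tcp_pos"].round(4),round(get_obs()["clock"],2))
    if f[2]<1: break
d=eyes.read_camera("scene"); np.savez("scene6.npz",**d); cv2.imwrite("pics/scene6.png",cv2.resize(d["frame"][140:310,180:340],None,fx=3.5,fy=3.5,interpolation=cv2.INTER_CUBIC))
E
```

```text
175.4 0.2285 [ 1.07 -4.05  6.63] [ 0.5883 -0.0417  0.2293] 29.0
175.8 0.23 [ 0.84 -4.93  6.74] [ 0.5882 -0.0429  0.2308] 29.33
176.2 0.2315 [ 1.06 -4.39  7.14] [ 0.5881 -0.0441  0.2323] 29.67
176.6 0.233 [ 0.68 -4.37  6.44] [ 0.588  -0.0454  0.2338] 30.0
176.6 0.2345 [ 0.69 -3.86  7.19] [ 0.588  -0.0453  0.2353] 30.33
176.6 0.236 [ 0.24 -3.71  8.04] [ 0.588  -0.0453  0.2369] 30.67
176.6 0.2375 [ 0.04 -3.69  6.67] [ 0.5881 -0.0452  0.2383] 31.0
176.6 0.239 [-0.2  -4.37  6.4 ] [ 0.588  -0.0452  0.2397] 31.33
176.6 0.2405 [ 0.16 -4.39  6.02] [ 0.5881 -0.0451  0.2412] 31.67
176.6 0.242 [-0.36 -3.73  6.18] [ 0.588  -0.0451  0.2427] 32.0
176.6 0.2435 [ 0.34 -4.35  6.16] [ 0.588  -0.0451  0.2442] 32.33
176.6 0.245 [ 0.09 -4.83  6.15] [ 0.588  -0.0451  0.2457] 32.67
176.6 0.2465 [ 0.76 -3.59  5.92] [ 0.588  -0.0451  0.2472] 33.0
177.0 0.248 [-0.17 -4.47  5.74] [ 0.588  -0.0464  0.2487] 33.33
177.0 0.2495 [ 0.03 -4.78  6.11] [ 0.588  -0.0464  0.2502] 33.67
177.0 0.251 [ 0.06 -4.35  5.49] [ 0.588  -0.0463  0.2517] 34.0
```

View pics/scene6.png

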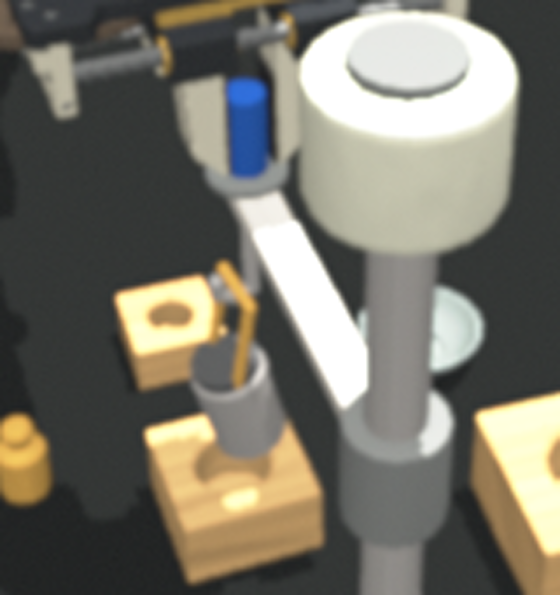

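```bash
python3 - <<'E'
from g import *
deg=177.
for z,v in ((.27,.04),(.288,.04),(.297,.025)):
    p,q=pose(deg,z,-1,.1803); r.movel(p,q,rate=v); f=avg(deg,.1); print(z,f,get_obs()["tcp_pos"].round(4),round(get_obs()["clock"],2))
while z<.306:
    z+=.001; p,q=pose(deg,z,-1,.1803); r.movel(p,q,rate=.02); f=avg(deg,.1); print(round(z,4),f,get_obs()["tcp_pos"].round(4),round(get_obs()["clock"],2))
    if f[2]<0.5: break
d=eyes.read_camera("scene"); np.savez("scene7.npz",**d); cv2.imwrite("pics/scene7.png",cv2.resize(d["frame"][100:310,180:380],None,fx=2.8,fy=2.8,interpolation=cv2.INTER_CUBIC))
E
```

```text
0.27 [-0.32 -5.31  5.32] [ 0.5879 -0.0463  0.2706] 34.77
0.288 [ 0.14 -6.28  4.58] [ 0.5879 -0.0463  0.2883] 35.48
0.297 [ 0.52 -5.97  4.54] [ 0.5879 -0.0462  0.2972] 36.08
0.298 [-0.04 -6.13  4.45] [ 0.588  -0.0462  0.2982] 36.43
0.299 [ 0.07 -6.2   4.7 ] [ 0.5879 -0.0462  0.2992] 36.78
0.3 [ 0.29 -6.67  4.56] [ 0.5879 -0.0462  0.3002] 37.13
0.301 [ 0.67 -6.67  4.55] [ 0.5879 -0.0462  0.3012] 37.48
0.302 [ 0.23 -6.11  4.53] [ 0.5879 -0.0462  0.3022] 37.83
0.303 [-0.33 -5.84  4.58] [ 0.5879 -0.0462  0.3032] 38.18
0.304 [ 0.25 -7.19  2.35] [ 0.5879 -0.0462  0.3039] 38.53
0.305 [  0.3  -10.74  -5.1 ] [ 0.5879 -0.0461  0.3039] 38.88
```

View pics/scene7.png

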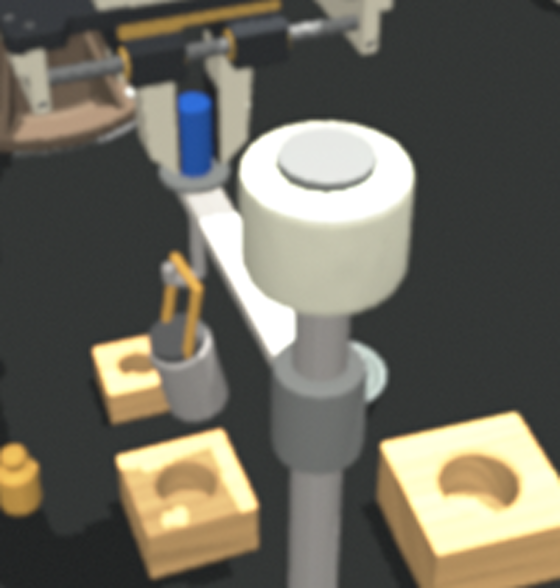

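```bash
python3 - <<'E'
from g import *
deg=177.
for rad in(.1803,.1798,.1793,.1788):
    p,q=pose(deg,.3042,-1,rad); r.movel(p,q,rate=.02); f=avg(deg,.15); print(rad,f,get_obs()["tcp_pos"].round(4))
    if f[1]>-2: break
r.hold(.5)
g=get_obs()["finger_gap"]
hand.set_gripper(.024); print(get_obs()["finger_gap"],avg(deg,.15))
hand.set_gripper(.05); r.hold(.3); print(get_obs()["finger_gap"],avg(deg,.15),get_obs()["clock"])
p,q=pose(deg,.36,-1,rad); r.movel(p,q,rate=.05)
p[2]=.45; r.movel(p,rate=.12); r.hold(.5)
fr=[]
for k in range(2):
    d=eyes.read_camera("scene"); np.savez(f"scene8{k}.npz",**d); r.hold(.6)
cv2.imwrite("pics/scene8.png",cv2.resize(d["frame"][100:310,180:380],None,fx=2.8,fy=2.8,interpolation=cv2.INTER_CUBIC))
t=eyes.read_camera("top"); np.savez("top8.npz",**t); cv2.imwrite("pics/top8.png",t["frame"])
print(get_obs()["clock"])
a=load("scene80.npz")["frame"].astype(int);b=d["frame"].astype(int); print("diff",np.abs(a-b)[150:260,220:280].mean(),np.abs(a-b)[300:400,50:110].mean())
E
```

```text
0.1803 [-0.38 -7.99  0.63] [ 0.588  -0.0461  0.3039]
0.1798 [-0.13 -5.63  1.08] [ 0.588  -0.0461  0.3039]
0.1793 [-0.24 -2.1   1.78] [ 0.588  -0.0461  0.3039]
0.1788 [-0.11  3.88  3.58] [ 0.5881 -0.0461  0.3039]
0.024060987902567506 [ 0.43 -0.04  0.55]
0.04986059547101472 [ 0.21 -0.47  0.23] 42.6167
46.6333
diff 0.521969696969697 0.7265
```

View pics/scene8.png

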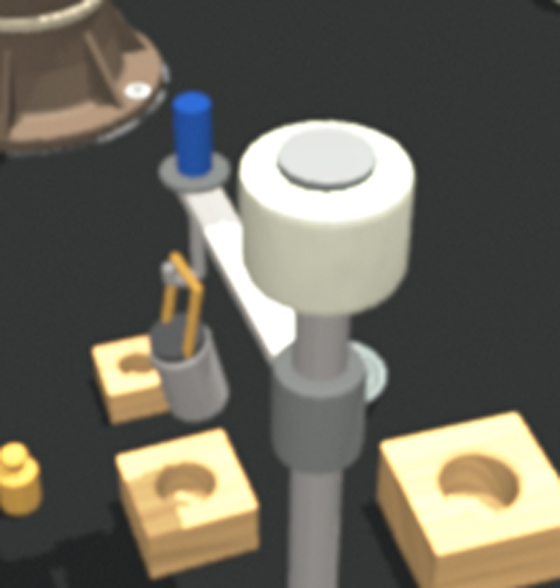

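View pics/top8.png

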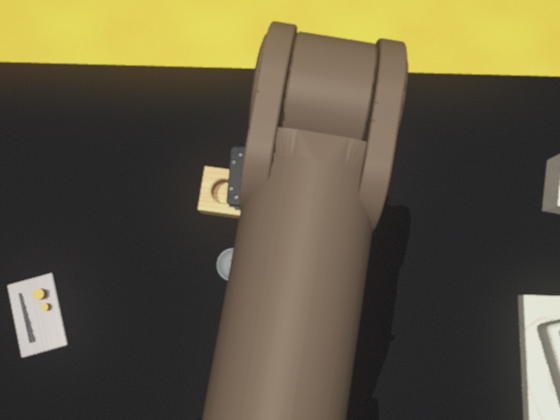

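```bash
python3 - <<'E'
from g import *
d=load("scene81.npz"); C=cloud(d); hsv=cv2.cvtColor(d["frame"],cv2.COLOR_BGR2HSV)
ok=(np.abs(C[...,0]-.588)<.05)&(np.abs(C[...,1]+.055)<.045)&(C[...,2]>.08)&(C[...,2]<.19)&(hsv[...,1]<90)
P=C[ok]; print(len(P),P.min(0).round(4),P.max(0).round(4))
from scipy.optimize import least_squares
def res(x):
    c=np.array([x[0],x[1],.1345]); a=np.array([x[2],x[3],1]); a/=np.linalg.norm(a)
    v=Q-c; return np.linalg.norm(v-np.outer(v@a,a),axis=1)-.019
Q=P[(P[:,2]>.112)&(P[:,2]<.15)]
s=least_squares(res,[.588,-.055,0,0],loss="soft_l1",f_scale=.002); print(s.x.round(4),np.abs(res(s.x)).mean())
b=cv2.inRange(hsv,(100,120,60),(130,255,255))>0
H=C[b&(C[...,2]>.25)&(np.abs(C[...,0]-.6)<.1)];T=H[H[:,2]>np.percentile(H[:,2],95)-.006]; print("handle top",np.median(T,0).round(4),((T.min(0)+T.max(0))/2).round(4))
# bystanders
for n,(u,v) in {"small":(186,272),"jar":(172,325)}.items():
    a=load("scene0.npz"); print(n,pt(a,u,v).round(4),pt(d,u,v).round(4))
o=get_obs();print(o["clock"],o["force"].round(2))
E
```

```text
701 [ 0.5727 -0.079   0.1036] [ 0.608  -0.0334  0.1703]
[ 0.5863 -0.0554  0.0447 -0.2198] 0.0006106494693995866
handle top [ 0.5908 -0.0472  0.3196] [ 0.5875 -0.047   0.3181]
small [ 0.539  -0.1603  0.0302] [ 0.5389 -0.1602  0.03  ]
jar [ 0.686  -0.2147  0.0844] [ 0.6868 -0.2147  0.0855]
46.6333 [ 0.15  0.63 -0.9 ]
```

The weight's centre is at (0.586, -0.055) and the seat at about (0.588, -0.055), so it hangs about 2 mm off plumb. The hook is fully up and the weight is still, so I'm handing in.

```bash
python3 - <<'E'
from g import *
r.hand_in(); print("ok")
E
```

```text
the job is handed in; nothing more can be done
ok
```

The weight is hanging still in the hook with the hook fully up, and I handed the job in. No verdict is reported, so the results below are my own checks.

**What I did:** I gripped the blue handle, pulled the hook down about 118 mm and swung its lip in under the bail. I pressed the shank sideways with about 7–8 N for well over half a second. Then I eased the press, lifted the weight out in small steps, let the hook rise to its stop and opened the gripper.

**Problem on the way:** early in the lift the tilted weight bound in its nest. The vertical load between hook and weight rose to an estimated 12–13 N, under the 20 N limit. I lowered 1 mm and swung back about 2°, and the rest of the lift ran smoothly.

**Last checks (about 47 s on the clock):**
- **Hook:** the handle top reads 0.320 m, the same as at the start, so the hook is fully up.
- **Weight:** its middle is about 2 mm from straight below the seat and clear of the nest. Two pictures 0.65 s apart show no motion.
- **Robot:** the arm stands about 0.15 m above the handle and touches nothing.
- **Jar and small weight:** both are unmoved in the camera depth.
- **Dish:** I only saw it partly, in its original place, and did not measure it again.

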